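# Stop one bench timer, start the next

### The job

One rapid test is finished and the next one begins: with the fingertips, gently press the key on top of the large round timer and let it spring back, then press the key of the long rectangular timer in the same way, and withdraw. Do not lift, tip or shove the two timers along the counter, and do not touch the small round timer, the square timer or anything else standing on the counter.

Things in the scene. Friction and masses are not known exactly. Their poses are not given: they have to be found in the camera images.
- big_round: large round bench timer: white disc 80 mm in diameter, case 26 mm high, loose on the counter (about 0.2 kg), with a small dark display window and one round grey key in the middle of its top. Origin: centre of the underside; z up.
- big_round_key_top (a point): centre of the upper face of that timer's key: a round grey key 26 mm in diameter, standing 12 mm proud of the case, so 38 mm above the counter when not pressed. It moves with the key.
- big_round_key (a joint): how far that key is pressed down: 0 at rest to 0.007 m at its stop; it registers beyond 0.003 m. It springs back; about 2 N starts it moving, 4 N brings it to 3 mm, 7 N to the stop. Over 20 N would harm it.
- small_round: small round bench timer: white disc 54 mm in diameter, case 26 mm high, loose on the counter (about 0.2 kg), with a small dark display window and one round grey key in the middle of its top. Origin: centre of the underside; z up.
- small_round_key_top (a point): centre of the upper face of that timer's key: a round grey key 26 mm in diameter, standing 12 mm proud of the case, so 38 mm above the counter when not pressed. It moves with the key.
- small_round_key (a joint): how far that key is pressed down: 0 at rest to 0.007 m at its stop; it registers beyond 0.003 m. It springs back; about 2 N starts it moving, 4 N brings it to 3 mm, 7 N to the stop. Over 20 N would harm it.
- square: square bench timer, white, 68 x 68 mm, case 26 mm high, loose on the counter (about 0.2 kg), with a small dark display window and one round grey key in the middle of its top. Origin: centre of the underside; z up.
- square_key_top (a point): centre of the upper face of that timer's key: a round grey key 26 mm in diameter, standing 12 mm proud of the case, so 38 mm above the counter when not pressed. It moves with the key.
- square_key (a joint): how far that key is pressed down: 0 at rest to 0.007 m at its stop; it registers beyond 0.003 m. It springs back; about 2 N starts it moving, 4 N brings it to 3 mm, 7 N to the stop. Over 20 N would harm it.
- oblong: long rectangular bench timer, white, 46 mm along its x by 96 mm along its y, case 26 mm high, loose on the counter (about 0.2 kg), with a small dark display window and one round grey key in the middle of its top. Origin: centre of the underside; z up.
- oblong_key_top (a point): centre of the upper face of that timer's key: a round grey key 26 mm in diameter, standing 12 mm proud of the case, so 38 mm above the counter when not pressed. It moves with the key.
- oblong_key (a joint): how far that key is pressed down: 0 at rest to 0.007 m at its stop; it registers beyond 0.003 m. It springs back; about 2 N starts it moving, 4 N brings it to 3 mm, 7 N to the stop. Over 20 N would harm it.
- pill_bottle: amber pill bottle with white cap, 48 mm in diameter, 75 mm tall, loose. Origin: centre of the underside.
- specimen_cup: whitish specimen cup with white lid, 60 mm in diameter, 62 mm tall, loose. Origin: centre of the underside.
- carton: white and blue carton, 42 x 90 mm, 60 mm tall, loose. Origin: centre of the underside.
- cassette: flat white test cassette, 20 x 70 mm, 6 mm thick, lying loose. Origin: centre of the underside.

How it is judged:
By the outcome, as a careful person would: the job done as asked, in the order asked, and still so for the second after the job is handed in, with the robot touching nothing.
It also fails if it takes over 43 s, if anything falls off the work surface, if the arm or the gripper's body presses on something with over 40 N, if the wrist force passes 120 N, or if a joint passes its speed limit or range.

### The arm

A 6-joint arm with a two-finger parallel gripper is mounted at the origin on the work surface. World frame = base frame: x ahead of the robot, y to its left, z up, the work surface at z = 0. Lengths are in mm, angles in rad, forces in N, time in s.
With the tool pointing down it reaches from about 425 to 925 mm from the base axis. Payload 12.5 kg.
Tool frame: the origin (TCP) lies between the finger pads; the fingertips stand 22 mm ahead of it and the grasp point (between the pads) lies 3 mm ahead of it; z points along the fingers, y is the line along which they close (so a half turn about z gives the same grasp; the last joint's range is limited). The gripper opens to 85 mm and grips with 20 to 120 N. Pads are 22 mm wide; open, the fingers measure 114 mm over their backs; the gripper's body (76 mm by 85 mm) begins 54 mm behind the grasp point. The pads swing forward as they close: fully open they stand 13 mm farther back than shut.
Start: joints at [-1.327, 0.491, 1.559, -0, 1.092, -0.106], TCP at [214.216, -587.157, 253.327] pointing down, gripper open.
Joint ranges: [-3.1, 3.1], [-0.84, 2.19], [0.05, 2.79], [-1.13, 4.28], [0.06, 2.93], [-2.69, 2.69]. Speed limits (rad/s): [2.22, 2.22, 2.79, 3.14, 3.14, 3.14].

### API

Orientations are given as a unit quaternion [x, y, z, w].
In Python, from bench import env gives the robot as it stands.
- The arm moves only by the tool drive_tool, never from a script. Its arguments are lists of equal length, an entry for each row: "translation": the shift along the tool's x, y, z in normalised numbers (1 is 500 mm), a list of three; "turn": the turn, a rotation vector about the tool's x, y, z in a scale on which 1.0 is pi rad, a list of three. A call has exactly 8 rows; each row is the pose to reach, as a shift and turn from the pose commanded when the call began, along the tool's axes at that moment; what a row does not reach only later rows make up. A row lasts 1/12 s, in which the tool goes at most 41.7 mm and 7.16 degrees, less where a joint would pass 70% of its speed; a pose out of reach is approached as far as the arm can. A call with a gripper value outside its range is refused whole. "gripper" is the finger opening in mm, from 0 to 85.4, set as the call begins (left out, the last holds). The fingers move at their own pace and stop on an object; "newtons" is the grip in N (left out, the last holds). Time passes only in rows, so rows that repeat a pose let the fingers close, or fill a call up. It gives the time, the measured TCP pose, the force, the opening and the grip force at its end, in the units of the state.
- env.get_state(): the state, without advancing time (a new reading comes with each control period).
- env.grab_frame(name): name is "side" or "top" or "wrist"; returns a dict with "image" (384x512x3 uint8, red, green, blue), "depth" (384x512 float32, mm along the optical axis (not along the pixel's ray), 0 where there is no reading), "fov_y" (degrees; the focal length in pixels is half the picture's height over the tangent of half this angle, whatever the lens; pixels are square), "cx", "cy" (the principal point, pixels), "k1" (the pictures are not rectified: a ray, as slopes to the right and down, at radius r is drawn at 1 + k1 r^2 times it, then the intrinsics apply), "world_from_camera" (4x4, takes a point from camera to world coordinates). Camera axes: x right, y down, z forward; pixel columns grow to the right and rows downward; lengths in mm; the calibration is good to about 2 mm. A picture is of the moment at which its call begins.
- env.sign_off(): hands the job in; it is judged then, once.
The state is a dict: "time": time; "qpos": joint angles; "qd": joint speeds; "joint_torque": joint torques, N m; "eef_pos": TCP position; "eef_rot": TCP orientation; "force": force on the tool from outside, world axes, zero at the start; "wrist_torque": the same for the moment, N m; "width": finger opening in mm; "grip_force": force on a finger pad.
Only numpy, scipy, OpenCV 4.12 (cv2) and the standard library are available. Lean on these libraries where they do the work, as an engineer would, in place of code of your own. Each camera call takes 0.05 s, during which the arm holds its last target. There are 200 camera calls.

## Working session

There is one attempt and no reset: what is moved stays moved. The work goes in short steps, Python scripts to look and compute and a tool call to move; the robot and the scene stay as the last step left them, time stands still between calls to the robot, and variables do not carry over. Pictures are saved under pics/ and viewed, at most 10 in all, crops included, and the job is handed in when it is done.

Besides the shell and the picture viewer there is one more tool, called after ">>>" as name(argument=value, ...), one argument or row to a line, values as JSON. drive_tool: Moves the arm, as the interface text tells. Its arguments: {"type":"object","properties":{"translation":{"type":"array","items":{"type":"array","items":{"type":"number"}}},"turn":{"type":"array","items":{"type":"array","items":{"type":"number"}}},"gripper":{"type":"number"},"newtons":{"type":"number"}},"required":["translation","turn"]}

```bash
mkdir -p pics; cat > h.py <<'E'
import numpy as np, cv2
from bench import env
def K(f):
    h,w=f["image"].shape[:2]; F=h/2/np.tan(np.radians(f["fov_y"])/2)
    return F
def ray(f,u,v):
    F=K(f); d=np.array([(u-f["cx"])/F,(v-f["cy"])/F]); s=d.copy()
    for _ in range(20): s=d/(1+f["k1"]*(s@s))
    T=np.array(f["world_from_camera"]); return T[:3,3],T[:3,:3]@np.array([s[0],s[1],1])
def onplane(f,u,v,z):
    o,d=ray(f,u,v); return o+d*(z-o[2])/d[2]
def atdepth(f,u,v):
    o,d=ray(f,u,v); return o+d*f["depth"][int(round(v)),int(round(u))]
E
python3 - <<'E'
from h import *
import pickle
fs={n:env.grab_frame(n) for n in("top","side","wrist")}
pickle.dump(fs,open("f0.pkl","wb"))
for n,f in fs.items(): print(n,np.round(f["world_from_camera"],2).tolist(),f["fov_y"],f["k1"],f["cx"],f["cy"])
cv2.imwrite("pics/top0.png",fs["top"]["image"][:,:,::-1])
cv2.imwrite("pics/side0.png",fs["side"]["image"][:,:,::-1])
s=env.get_state();print(s)
E
```

```text
top [[-0.0, -1.0, 0.1, 536.77], [-1.0, 0.01, 0.0, 21.81], [-0.0, -0.1, -1.0, 763.6], [0.0, 0.0, 0.0, 1.0]] 54.223228052452406 -0.09155626923042125 254.4782116850547 192.36597513321044
side [[-0.99, -0.12, 0.12, 484.23], [-0.17, 0.72, -0.68, 607.43], [-0.0, -0.69, -0.73, 707.08], [0.0, 0.0, 0.0, 1.0]] 44.732781328227055 0.05618128475447222 258.03602393670275 186.72149030016539
wrist [[0.34, -0.89, -0.29, 288.54], [-0.94, -0.33, -0.1, -560.34], [-0.0, 0.31, -0.95, 373.61], [0.0, 0.0, 0.0, 1.0]] 69.41781225018147 -0.054847366428297406 251.08053993738577 186.9776236922121
{'time': 0.15, 'qpos': array([-1.32660290e+00,  4.91429753e-01,  1.55928517e+00, -9.75664499e-06,
        1.09171584e+00, -1.05635970e-01]), 'qd': array([-0.00019338, -0.00220252, -0.00178652, -0.00040051, -0.00108988,
        0.00071307]), 'joint_torque': array([ 1.01215301e-03, -6.18706584e+01, -2.61693192e+01, -1.10518054e-04,
        3.21592561e-03,  8.61278664e-06]), 'eef_pos': array([ 214.17600022, -587.01153358,  252.86496386]), 'eef_rot': array([ 9.84740909e-01,  1.74026339e-01, -3.33260144e-05, -4.17747893e-04]), 'force': array([-0.17842369, -1.05047002,  0.71017409]), 'wrist_torque': array([-0.01809694, -0.02754019,  0.00289223]), 'grip_force': 0.0, 'width': 85.52096156534633}
```

View pics/top0.png

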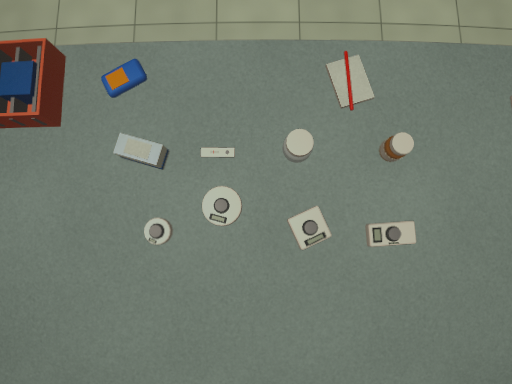

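View pics/side0.png

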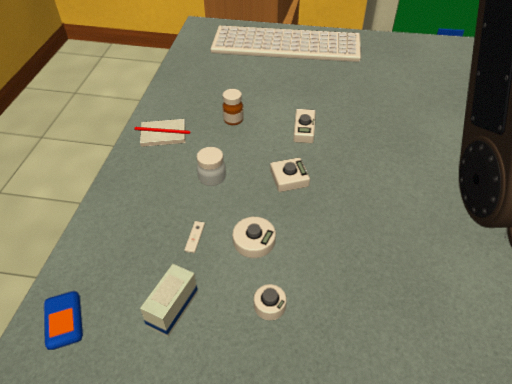

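The top view shows the large round timer at about (221,206) with its key at (221,205). The oblong is at (392,234) with its key at (394,234), the small round at (157,231) and the square at (310,228). In the side view the two keys are at (254,231) and (305,119).

```bash
python3 - <<'E'
from h import *
import pickle
fs=pickle.load(open("f0.pkl","rb"))
G={"big":{"top":(221,205),"side":(254,231)},"obl":{"top":(394,234),"side":(305,119)},"sq":{"top":(310,227),"side":(290,169)},"small":{"top":(156,231),"side":(270,296)}}
for k,g in G.items():
    P={}
    for n,(u,v) in g.items():
        f=fs[n]; gray=f["image"].max(2); 
        m=(gray<105).astype(np.uint8)
        # restrict to neighbourhood
        w=np.zeros_like(m); cv2.circle(w,(u,v),11,1,-1); m&=w
        nl,lab,st,ce=cv2.connectedComponentsWithStats(m)
        i=lab[v,u]
        c=ce[i]; top=onplane(f,*c,38); P[n]=ray(f,*c)
        print(k,n,"c",c.round(1),st[i].tolist(),"plane38",top.round(1),"depthpt",atdepth(f,*c).round(1))
    (o1,d1),(o2,d2)=P["top"],P["side"]
    t=np.linalg.lstsq(np.c_[d1,-d2],o2-o1,rcond=None)[0]
    a,b=o1+d1*t[0],o2+d2*t[1]
    print("  tri",((a+b)/2).round(1),"gap",np.linalg.norm(a-b).round(1))
f=fs["top"]
m=(f["image"].min(2)>135).astype(np.uint8)
for c in cv2.findContours(m,cv2.RETR_EXTERNAL,cv2.CHAIN_APPROX_NONE)[0]:
    if cv2.contourArea(c)<100 or c[:,0,1].min()<100: continue
    p=np.array([onplane(f,*q,26)[:2] for q in c[:,0]],np.float32)
    r=cv2.minAreaRect(p); print("case",c[:,0].mean(0).round(),np.round(r[0],1),np.round(r[1],1),round(r[2],1))
def z(n):
    f=fs[n];I=f["image"][:,:,::-1];return I
a=cv2.resize(fs["top"]["image"][170:270,130:430,::-1],(780,260),interpolation=cv2.INTER_CUBIC)
b=cv2.resize(fs["side"]["image"][90:330,230:350,::-1],(165,330));cv2.imwrite("pics/crop.png",a)
E
```

```text
big top c [255.5 191.5] [0, 0, 512, 384, 196540] plane38 [610.8  21.8  38. ] depthpt [614.7  21.8  -1. ]
big side c [253.8 231.8] [246, 225, 16, 14, 158] plane38 [583.6  95.7  38. ] depthpt [583.5  96.5  39.1]
  tri [609.4  21.1 -59.2] gap 22.5
obl top c [255.4 191.5] [0, 0, 512, 384, 196533] plane38 [610.8  21.9  38. ] depthpt [ 6.147e+02  2.190e+01 -1.000e-01]
obl side c [304.6 119.9] [299, 115, 13, 10, 93] plane38 [ 526.4 -240.5   38. ] depthpt [ 526.2 -236.6   41.1]
  tri [551.   23.  250.7] gap 75.9
sq top c [255.5 191.5] [0, 0, 512, 384, 196530] plane38 [610.8  21.9  38. ] depthpt [ 6.147e+02  2.190e+01 -1.000e-01]
sq side c [289.5 168.9] [283, 163, 14, 12, 123] plane38 [540.2 -76.5  38. ] depthpt [540.1 -75.8  38.7]
  tri [566.1  22.5 138.9] gap 68.4
small top c [255.5 191.5] [0, 0, 512, 384, 196549] plane38 [610.8  21.8  38. ] depthpt [614.7  21.8  -1. ]
small side c [269.6 297.2] [261, 289, 18, 17, 217] plane38 [535.1 221.8  38. ] depthpt [535.2 221.3  37. ]
  tri [ 602.8   23.6 -298.4] gap 84.2
case [392. 233.] [ 527.2 -248. ] [42.8 92.6] 3.1
case [157. 230.] [536.8 217.2] [51.3 47.8] 66.7
case [309. 227.] [541.1 -83.4] [65.  65.8] 24.3
case [221. 205.] [584.8  90.1] [75.1 77.1] 89.9
case [217. 152.] [691.9  98.6] [64.5 16.3] 89.6
case [138. 148.] [701.4 260.5] [93.8 44.6] 74.0
case [403. 143.] [ 710.7 -277.8] [43.  42.6] 43.6
case [299. 142.] [712.6 -67.1] [54.4 51.4] 89.8
```

View pics/crop.png

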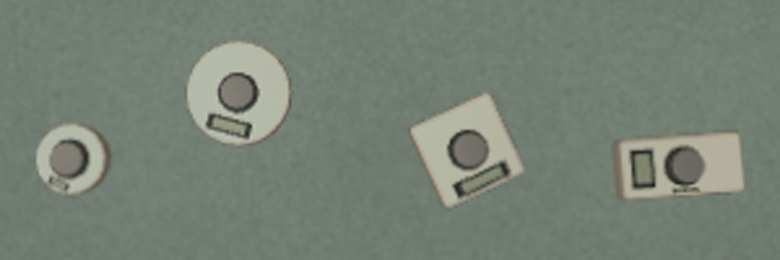

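The enlarged top view confirms four timers. Each key sits mid-case and is warm grey, so I'll segment the keys inside the white outlines.

```bash
python3 - <<'E'
from h import *
import pickle
fs=pickle.load(open("f0.pkl","rb"))
G={"big":{"top":(221,205),"side":(254,231)},"obl":{"top":(394,234),"side":(305,119)}}
for k,g in G.items():
    P={}
    for n,(u,v) in g.items():
        f=fs[n]; I=f["image"].astype(int)
        F=K(f); dist=f["depth"][v,u]; R=13*F/dist
        m=((I.max(2)<135)).astype(np.uint8)
        w=np.zeros_like(m); cv2.circle(w,(u,v),int(R+3),1,-1); m&=w
        m=cv2.morphologyEx(m,cv2.MORPH_OPEN,np.ones((5,5),np.uint8))
        nl,lab,st,ce=cv2.connectedComponentsWithStats(m); i=lab[v,u]
        c=ce[i]; P[n]=ray(f,*c)
        z=(f["depth"][v-2:v+3,u-2:u+3])
        o,d=P[n]
        print(k,n,I[v,u],c.round(1),st[i].tolist(),"R",R.round(1),"p38",onplane(f,*c,38).round(1),"p35",onplane(f,*c,35).round(1),"dep",(o+d*np.median(z)).round(1))
    (o1,d1),(o2,d2)=P["top"],P["side"]
    t=np.linalg.lstsq(np.c_[d1,-d2],o2-o1,rcond=None)[0]
    a,b=o1+d1*t[0],o2+d2*t[1]
    print("  tri",((a+b)/2).round(1),"gap",np.linalg.norm(a-b).round(1))
E
```

```text
big top [126 123 114] [221.1 205.1] [214, 198, 15, 15, 189] R 6.7 p38 [584.6  88.7  38. ] p35 [584.8  89.   35. ] dep [584.7  88.8  37.2]
big side [102  95  86] [253.8 231.4] [247, 224, 15, 15, 187] R 7.2 p38 [583.8  94.7  38. ] p35 [584.2  92.4  35. ] dep [583.8  94.3  37.4]
  tri [584.9  89.4  31. ] gap 0.3
obl top [108 105  98] [392.6 233.5] [386, 227, 14, 14, 175] R 6.8 p38 [ 527.1 -244.8   38. ] p35 [ 527.  -245.9   35. ] dep [ 527.1 -245.    37.5]
obl side [104  95  86] [304.8 119.6] [300, 115, 11, 10, 100] R 5.7 p38 [ 525.9 -241.6   38. ] p35 [ 526.1 -245.4   35. ] dep [ 525.9 -241.3   38.2]
  tri [ 526.6 -246.2   34.3] gap 0.9
```

Careful with the scale: shifts go in shares of 500 mm and turns go in shares of pi rad. That gives: 228 mm is 0.456, -200 mm is -0.4.

>>> drive_tool(
  translation=[
    [0.04,-0.036,0],
    [0.096,-0.084,0],
    [0.156,-0.138,0],
    [0.216,-0.19,0],
    [0.276,-0.242,0],
    [0.336,-0.296,0],
    [0.396,-0.348,0],
    [0.456,-0.4,0],
  ],
  turn=[
    [0,0,0],
    [0,0,0],
    [0,0,0],
    [0,0,0],
    [0,0,0],
    [0,0,0],
    [0,0,0],
    [0,0,0],
  ],
  gripper=0,
)

```text
time: 0.82
eef_pos: [360.3, -319.3, 253.3]
eef_rot: [0.985, 0.174, 0.0, 0.0]
force: [1.0, -0.6, -0.3]
width: -0.2
grip_force: 0.0
```

Scaled: 225 mm is 0.45, 205 mm is 0.41.

>>> drive_tool(
  translation=[
    [0.06,-0.052,0],
    [0.12,-0.106,0],
    [0.18,-0.158,0],
    [0.24,-0.21,0],
    [0.3,-0.264,0],
    [0.36,-0.316,0],
    [0.41,-0.36,0],
    [0.45,-0.4,0],
  ],
  turn=[
    [0,0,0],
    [0,0,0],
    [0,0,0],
    [0,0,0],
    [0,0,0],
    [0,0,0],
    [0,0,0],
    [0,0,0],
  ],
)

```text
time: 1.48
eef_pos: [503.6, -53.9, 253.2]
eef_rot: [0.985, 0.175, 0.0, -0.0]
force: [0.0, -0.9, -0.5]
width: -0.0
grip_force: 0.0
```

Scaled: 127 mm is 0.254, 100 mm is 0.2.

>>> drive_tool(
  translation=[
    [0.04,-0.034,0.02],
    [0.084,-0.072,0.05],
    [0.13,-0.112,0.09],
    [0.176,-0.152,0.13],
    [0.216,-0.186,0.17],
    [0.24,-0.208,0.2],
    [0.254,-0.22,0.22],
    [0.254,-0.22,0.22],
  ],
  turn=[
    [0,0,0],
    [0,0,0],
    [0,0,0],
    [0,0,0],
    [0,0,0],
    [0,0,0],
    [0,0,0],
    [0,0,0],
  ],
)

```text
time: 2.15
eef_pos: [584.0, 91.9, 141.1]
eef_rot: [0.985, 0.175, -0.002, -0.0]
force: [-0.2, 0.8, -0.5]
width: -0.1
grip_force: 0.0
```

```bash
python3 - <<'E'
from h import *
f=env.grab_frame("wrist");s=env.get_state();print(s["eef_pos"],s["eef_rot"],s["force"])
cv2.imwrite("pics/w1.png",f["image"][:,:,::-1])
import pickle;pickle.dump(f,open("w1.pkl","wb"))
T=np.array(f["world_from_camera"]);F=K(f)
for p in([584.7,90.5,38],[*s["eef_pos"][:2],s["eef_pos"][2]-22]):
    c=T[:3,:3].T@(np.array(p)-T[:3,3]); x,y=c[:2]/c[2]; k=1+f["k1"]*(x*x+y*y); print(x*k*F+f["cx"],y*k*F+f["cy"])
E
```

```text
[583.93633995  90.90968701 142.43257578] [ 9.84655728e-01  1.74505258e-01 -1.00445258e-03 -5.53831198e-05] [-0.43090254 -0.55967398  0.69013216]
252.97319368498967 193.57113377740652
252.4644933031142 242.34673864996458
```

View pics/w1.png

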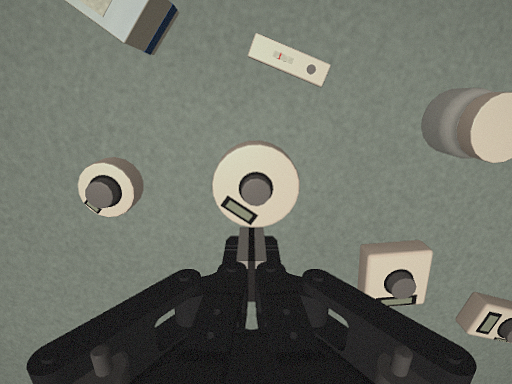

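The wrist view shows the large round timer's key at (256,188), about 3 px right of and 6 px above the prediction. The fingertips end near (252,229), where predicted. I'll shift a few mm and go down.

Scaled: 77 mm is 0.154, 75 mm is 0.15.

>>> drive_tool(
  translation=[
    [0.002,0.002,0.02],
    [0.004,0.002,0.05],
    [0.006,0.004,0.084],
    [0.006,0.004,0.114],
    [0.006,0.004,0.136],
    [0.006,0.004,0.15],
    [0.006,0.004,0.154],
    [0.006,0.004,0.154],
  ],
  turn=[
    [0,0,0],
    [0,0,0],
    [0,0,0],
    [0,0,0],
    [0,0,0],
    [0,0,0],
    [0,0,0],
    [0,0,0],
  ],
)

```text
time: 2.87
eef_pos: [587.8, 89.5, 66.3]
eef_rot: [0.985, 0.174, -0.0, 0.0]
force: [0.2, 0.1, 0.3]
width: 0.5
grip_force: 0.0
```

```bash
python3 - <<'E'
from h import *
f=env.grab_frame("wrist");g=env.grab_frame("side");s=env.get_state();print(s["eef_pos"],s["force"])
a=f["image"][130:380,130:380];b=cv2.resize(g["image"][190:270,210:300],(281,250),interpolation=cv2.INTER_CUBIC)
cv2.imwrite("pics/w2.png",np.hstack([a,b])[:,:,::-1])
E
```

```text
[588.14962866  89.73193906  66.9885439 ] [0.67846151 0.24058615 0.09253677]
```

View pics/w2.png

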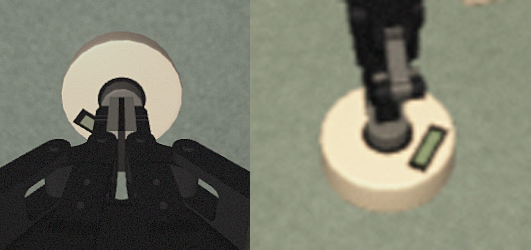

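The left crop (wrist) shows the tips over the key, laterally centred at crop (121,100). The right crop (side) shows them just above the key. I'll check the fore-aft position numerically.

```bash
python3 - <<'E'
from h import *
import pickle
f=env.grab_frame("wrist");s=env.get_state()
def proj(f,p):
    T=np.array(f["world_from_camera"]);F=K(f)
    c=T[:3,:3].T@(np.array(p)-T[:3,3]); x,y=c[:2]/c[2]; k=1+f["k1"]*(x*x+y*y); return np.round([x*k*F+f["cx"],y*k*F+f["cy"]],1)
e=s["eef_pos"];tx=np.array([.9394,.3428,0])
for n,p in dict(tip=e-[0,0,22],tipfront=e-[0,0,22]+11*tx,tipfront8=e-[0,0,22]+8*tx).items(): print(n,proj(f,p))
for x,y in((584.7,90.5),(587,90),(589,90)): print(x,y,proj(f,[x,y,38]),"far edge",proj(f,np.array([x,y,38])+13*tx))
w1=pickle.load(open("w1.pkl","rb")); print("w1 key",onplane(w1,256,188,38))
d=f["depth"]; print("depth col",[(v,round(float(atdepth(f,251,v)[2])),atdepth(f,251,v)[:2].round().tolist()) for v in range(195,250,4)])
I=f["image"]; print([(v,I[v,251].tolist()) for v in range(198,246,3)])
a=cv2.resize(I[190:270,190:310],(780,520),interpolation=cv2.INTER_CUBIC);cv2.imwrite("pics/w3.png",a[:,:,::-1])
E
```

```text
tip [250.8 240.7]
tipfront [250.7 223.4]
tipfront8 [250.7 228.2]
584.7 90.5 [247.7 239.5] far edge [247.6 219.9]
587 90 [249.8 236.5] far edge [249.7 216.8]
589 90 [250.9 233.7] far edge [250.9 213.9]
w1 key [590.29912212  89.81982153  38.        ]
depth col [(195, 26, [608.0, 97.0]), (199, 26, [606.0, 96.0]), (203, 26, [603.0, 95.0]), (207, 27, [601.0, 94.0]), (211, 27, [598.0, 93.0]), (215, 34, [599.0, 94.0]), (219, 37, [598.0, 93.0]), (223, 39, [596.0, 93.0]), (227, 50, [599.0, 93.0]), (231, 55, [599.0, 93.0]), (235, 59, [599.0, 93.0]), (239, 63, [599.0, 93.0]), (243, 67, [598.0, 93.0]), (247, 71, [598.0, 93.0])]
[(198, [213, 203, 180]), (201, [214, 205, 183]), (204, [214, 204, 180]), (207, [167, 160, 142]), (210, [30, 30, 28]), (213, [68, 64, 63]), (216, [65, 59, 56]), (219, [98, 93, 86]), (222, [117, 111, 105]), (225, [117, 109, 104]), (228, [17, 17, 19]), (231, [30, 33, 30]), (234, [36, 37, 38]), (237, [21, 21, 26]), (240, [30, 31, 33]), (243, [25, 22, 24])]
```

View pics/w3.png

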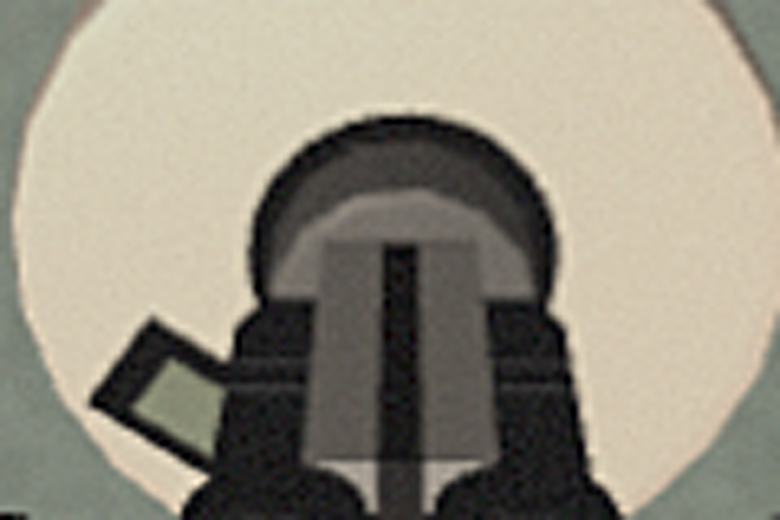

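The enlarged wrist view shows the tips on the key, with the key's far edge at row 219 and the tips' front edge at row 227. They are centred within about 3 mm, so I'll press slowly.

Scaled: 10.5 mm is 0.021, 9.5 mm is 0.019.

>>> drive_tool(
  translation=[
    [0,0,0.006],
    [0,0,0.01],
    [0,0,0.013],
    [0,0,0.015],
    [0,0,0.017],
    [0,0,0.019],
    [0,0,0.021],
    [0,0,0.021],
  ],
  turn=[
    [0,0,0],
    [0,0,0],
    [0,0,0],
    [0,0,0],
    [0,0,0],
    [0,0,0],
    [0,0,0],
    [0,0,0],
  ],
)

```text
time: 3.68
eef_pos: [587.9, 89.9, 55.8]
eef_rot: [0.985, 0.174, 0.0, 0.0]
force: [-0.5, 0.1, 5.4]
width: 0.1
grip_force: 2.5
```

Scaled: 0.5 mm is 0.001.

>>> drive_tool(
  translation=[
    [0,0,0.001],
    [0,0,0.001],
    [0,0,0.001],
    [0,0,0.001],
    [0,0,0.001],
    [0,0,0.001],
    [0,0,0.001],
    [0,0,0.001],
  ],
  turn=[
    [0,0,0],
    [0,0,0],
    [0,0,0],
    [0,0,0],
    [0,0,0],
    [0,0,0],
    [0,0,0],
    [0,0,0],
  ],
)

```text
time: 4.35
eef_pos: [587.9, 89.9, 55.5]
eef_rot: [0.985, 0.174, 0.0, 0.0]
force: [-0.8, 0.7, 4.4]
width: -0.0
grip_force: 2.6
```

Scaled: -85 mm is -0.17, -65 mm is -0.13.

>>> drive_tool(
  translation=[
    [0,0,-0.003],
    [0,0,-0.008],
    [0,0,-0.016],
    [0,0,-0.03],
    [0,0,-0.056],
    [0,0,-0.09],
    [0,0,-0.13],
    [0,0,-0.17],
  ],
  turn=[
    [0,0,0],
    [0,0,0],
    [0,0,0],
    [0,0,0],
    [0,0,0],
    [0,0,0],
    [0,0,0],
    [0,0,0],
  ],
)

```text
time: 5.02
eef_pos: [587.6, 89.8, 141.3]
eef_rot: [0.985, 0.174, -0.0, 0.0]
force: [-1.2, -0.2, 0.5]
width: 0.1
grip_force: 0.0
```

Scaled: 223 mm is 0.446, 194 mm is 0.388.

>>> drive_tool(
  translation=[
    [-0.016,0.028,0],
    [-0.044,0.076,0],
    [-0.076,0.132,0],
    [-0.112,0.194,0],
    [-0.15,0.26,0],
    [-0.188,0.326,0],
    [-0.224,0.388,0],
    [-0.258,0.446,0],
  ],
  turn=[
    [0,0,0],
    [0,0,0],
    [0,0,0],
    [0,0,0],
    [0,0,0],
    [0,0,0],
    [0,0,0],
    [0,0,0],
  ],
)

```text
time: 5.68
eef_pos: [542.4, -165.8, 140.8]
eef_rot: [0.985, 0.174, 0.0, 0.0]
force: [0.3, 0.6, 0.9]
width: -0.2
grip_force: 0.0
```

Scaled: 71 mm is 0.142, 66 mm is 0.132.

>>> drive_tool(
  translation=[
    [-0.028,0.05,0],
    [-0.05,0.086,0],
    [-0.066,0.114,0],
    [-0.076,0.132,0],
    [-0.082,0.142,0],
    [-0.082,0.142,0],
    [-0.082,0.142,0],
    [-0.082,0.142,0],
  ],
  turn=[
    [0,0,0],
    [0,0,0],
    [0,0,0],
    [0,0,0],
    [0,0,0],
    [0,0,0],
    [0,0,0],
    [0,0,0],
  ],
)

```text
time: 6.35
eef_pos: [529.0, -243.7, 140.3]
eef_rot: [0.985, 0.174, -0.0, -0.0]
force: [0.3, 0.1, 0.6]
width: 0.0
grip_force: 0.0
```

Scaled: 74 mm is 0.148, 72 mm is 0.144.

>>> drive_tool(
  translation=[
    [0,0,0.02],
    [0,0,0.05],
    [0,0,0.084],
    [0,0,0.114],
    [0,0,0.134],
    [0,0,0.144],
    [0,0,0.148],
    [0,0,0.148],
  ],
  turn=[
    [0,0,0],
    [0,0,0],
    [0,0,0],
    [0,0,0],
    [0,0,0],
    [0,0,0],
    [0,0,0],
    [0,0,0],
  ],
)

```text
time: 7.02
eef_pos: [529.0, -244.4, 66.1]
eef_rot: [0.985, 0.174, -0.0, -0.0]
force: [-0.4, 0.7, 0.9]
width: 0.1
grip_force: 0.0
```

```bash
python3 - <<'E'
from h import *
import pickle
f=env.grab_frame("wrist");t=env.grab_frame("side");s=env.get_state();print(s["eef_pos"],s["force"])
o=pickle.load(open("f0.pkl","rb"))["side"]
A=t["image"][205:265,220:290].astype(int)-o["image"][205:265,220:290]
print("big timer change",np.abs(A).mean(),np.abs(A).max())
a=cv2.resize(f["image"][190:270,190:310],(780,520),interpolation=cv2.INTER_CUBIC);cv2.imwrite("pics/w4.png",a[:,:,::-1])
E
```

```text
[ 529.15820583 -244.63667037   66.83548675] [-0.04405306 -0.55604283 -0.76967589]
big timer change 2.55531746031746 11
```

View pics/w4.png

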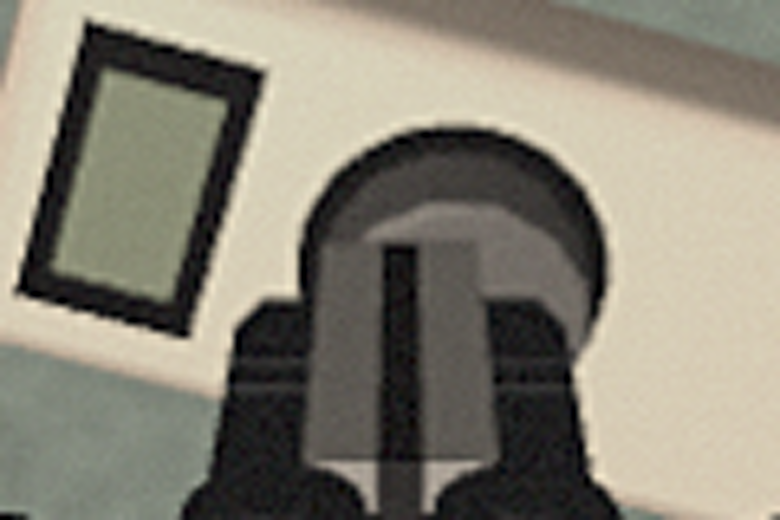

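The wrist view shows the oblong key's centre at about crop column 455, against the tips at 400. That puts it about 5 mm towards tool +y. The large round timer is unchanged from before the press, so it has not moved and its key is back up. I'll shift sideways, then press.

Scaled: 5.5 mm is 0.011, 4.5 mm is 0.009.

>>> drive_tool(
  translation=[
    [0,0.002,0],
    [0,0.006,0],
    [0,0.009,0],
    [0,0.011,0],
    [0,0.011,0],
    [0,0.011,0.002],
    [0,0.011,0.006],
    [0,0.011,0.008],
  ],
  turn=[
    [0,0,0],
    [0,0,0],
    [0,0,0],
    [0,0,0],
    [0,0,0],
    [0,0,0],
    [0,0,0],
    [0,0,0],
  ],
)

```text
time: 7.78
eef_pos: [530.7, -249.7, 62.0]
eef_rot: [0.985, 0.174, -0.0, -0.0]
force: [0.1, 0.1, -0.5]
width: 0.3
grip_force: 0.0
```

Scaled: 7.5 mm is 0.015, 7.2 mm is 0.0144.

>>> drive_tool(
  translation=[
    [0,0,0.003],
    [0,0,0.005],
    [0,0,0.007],
    [0,0,0.009],
    [0,0,0.011],
    [0,0,0.013],
    [0,0,0.0144],
    [0,0,0.015],
  ],
  turn=[
    [0,0,0],
    [0,0,0],
    [0,0,0],
    [0,0,0],
    [0,0,0],
    [0,0,0],
    [0,0,0],
    [0,0,0],
  ],
)

```text
time: 8.45
eef_pos: [530.7, -249.7, 54.9]
eef_rot: [0.985, 0.174, -0.0, 0.0]
force: [-1.8, 1.0, 5.9]
width: -0.0
grip_force: 2.8
```

Scaled: -60 mm is -0.12, -40 mm is -0.08.

>>> drive_tool(
  translation=[
    [0,0,0],
    [0,0,0],
    [0,0,-0.004],
    [0,0,-0.01],
    [0,0,-0.02],
    [0,0,-0.044],
    [0,0,-0.08],
    [0,0,-0.12],
  ],
  turn=[
    [0,0,0],
    [0,0,0],
    [0,0,0],
    [0,0,0],
    [0,0,0],
    [0,0,0],
    [0,0,0],
    [0,0,0],
  ],
)

```text
time: 9.12
eef_pos: [530.6, -249.7, 115.7]
eef_rot: [0.985, 0.174, -0.0, -0.0]
force: [0.5, 0.2, 0.0]
width: -0.1
grip_force: 0.0
```

Scaled: -120 mm is -0.24, -118 mm is -0.236.

>>> drive_tool(
  translation=[
    [0,0,-0.05],
    [0,0,-0.1],
    [0,0,-0.15],
    [0,0,-0.19],
    [0,0,-0.22],
    [0,0,-0.236],
    [0,0,-0.24],
    [0,0,-0.24],
  ],
  turn=[
    [0,0,0],
    [0,0,0],
    [0,0,0],
    [0,0,0],
    [0,0,0],
    [0,0,0],
    [0,0,0],
    [0,0,0],
  ],
)

```text
time: 9.78
eef_pos: [530.7, -249.7, 235.2]
eef_rot: [0.985, 0.174, 0.0, 0.0]
force: [0.5, 1.0, 0.2]
width: -0.2
grip_force: 0.0
```

```bash
python3 - <<'E'
from h import *
import pickle
t=env.grab_frame("side");o=pickle.load(open("f0.pkl","rb"))["side"]
for n,(u0,u1,v0,v1) in dict(big=(225,285,208,262),obl=(287,322,103,147),sq=(265,315,150,195),small=(245,295,275,325)).items():
    A=np.abs(t["image"][v0:v1,u0:u1].astype(int)-o["image"][v0:v1,u0:u1]); print(n,A.mean().round(2),A.max())
cv2.imwrite("pics/side1.png",t["image"][:,:,::-1]); print(env.get_state()["force"])
E
```

```text
big 1.72 10
obl 1.74 8
sq 1.73 9
small 1.74 9
[ 0.31002522  0.04037262 -0.18927275]
```

View pics/side1.png

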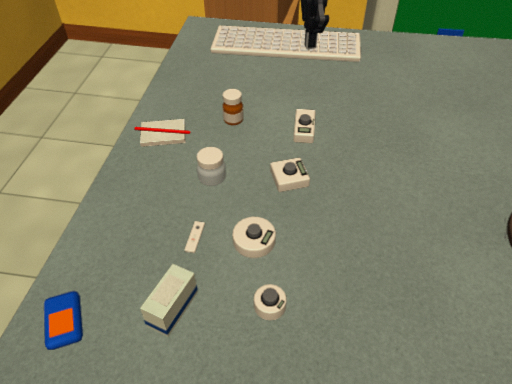

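The side view shows all four timers exactly where they were, with the keys up at (254,231) and (305,119) and the gripper well clear.

```bash
python3 -c "
from bench import env
print(env.sign_off())"
```

```text
the job is handed in; nothing more can be done
None
```

I pressed the large round timer's key, then the oblong's, at about 5 N and 6 N (roughly 4.5 mm and 5 mm of travel by the arm's readings). Both sprang back, no timer moved, and I handed the job in at about 10 s with the arm clear.

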